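# Roll the gift tin back to its band

## Task

The round green gift tin lies on its side on the grey felt runner. With the fingertips on top of it, roll it gently along the runner, in as many strokes as you like, until it lies still, centred over and parallel to the yellow band across the runner, and let go. Do not pinch it, lift it or push it low on its side, and do not disturb the price card, the jar or the packs.

Things in the scene. Friction and masses are not known exactly. Their poses are not given: they have to be found in the camera images.
- tin: Green cylindrical tin, white wrap, red seal; 80 mm diameter, 150 long, 0.3 kg, on its side; top line 83 mm above the table. Origin at its centre (43 mm above the table); x: the cylinder's axis; z: through the seal (up at the start), turns as it rolls. Let go from a slow roll it stops within a few mm. Fingertips moving along on its top without slip travel twice as far as it does.
- band: Yellow band, 30 mm wide (y) and 176 mm long (x), woven flush into the felt across the runner; it has no thickness to bump over. Origin at its middle, on the felt (3 mm above the table); its x is along the band, its y along the runner. It lies 120 to 190 mm from the tin, to the left or the right of it.
- runner: Grey felt runner fixed on the table, 200 mm wide (x), 460 mm long (y), 3 mm thick; origin at the middle of its underside; its y runs along it, roughly left-right as seen from the robot.
- price_card: Loose bystander: a small oak block with an upright price card, 22 x 66 x 62 mm high, standing beyond the far edge of the runner at the band's end, 135 mm from the band's middle. Origin at the centre of its underside. Leave it where it is.
- jar: Loose bystander: small green canister with a wooden lid and knob, 64 mm diameter, 75 mm high, to the right of the runner. Origin at the centre of its underside. Leave it where it is.
- striped_bar: Loose bystander: orange striped wrapped bar, 70 x 189 x 47 mm high, to the left of the runner. Origin at the centre of its underside. Leave it where it is.
- dotted_pack: Loose bystander: red wrapped pack with white dots and a red bow, 85 x 176 x 74 mm high, at the right. Origin at the centre of its underside. Leave it where it is.

How it is judged:
On the way:
1. the tin has rolled (not slid) over by more than about a third of a turn, so that its seal faces downwards (angle between tin's own z axis and vertical above 2.2 rad).
At the end, for the whole second after the job is handed in: the tin lies still on the runner with its centre within 15 mm of the band's middle line and within 40 mm of the band's middle lengthwise, its axis within 0.2 rad of the band's direction, and the bystanders within 20 mm of where they stood (y of tin in the frame of band between -0.015 and 0.015 m and x of tin in the frame of band between -0.04 and 0.04 m and angle between the x axis of tin and the x axis of band, either way round below 0.2 rad and height (world z) of tin between 0.04 and 0.046 m and linear speed of tin below 0.01 m/s and distance of each of price_card, jar, striped_bar, dotted_pack from where it was at the start of the episode below 0.02 m); the robot touches nothing.
It fails at once if the tin is lifted more than 10 mm or stood up (height (world z) of tin above 0.053 m).
It fails at once if the fingers touch the tin low down, the grasp point sunk below the level of the tin's top (pinching it, or pushing it low on its side) (contact force between the fingers and tin above 0.3 N and height (world z) of the grasp point below 0.08 m).
It fails at once if the tin is sent off faster than 0.5 m/s (linear speed of tin above 0.5 m/s).
It fails at once if the price card, the jar or one of the packs is moved more than 20 mm (distance of any of price_card, jar, striped_bar, dotted_pack from where it was at the start of the episode above 0.02 m).
It also fails if it takes over 58 s, if anything falls off the work surface, if the arm or the gripper's body presses on something with over 40 N, if the wrist force passes 120 N, or if a joint passes its speed limit or range.

## Robot

A 6-joint arm with a two-finger parallel gripper is mounted at the origin on a cart in front of the work surface, level with it; the furniture and walls round the work are solid. World frame = base frame: x ahead of the robot, y to its left, z up, the work surface at z = 0. Lengths are in m, angles in rad, forces in N, time in s.
With the tool pointing down it reaches from about 0.2 to 0.875 m from the base axis. Payload 3.4 kg.
Tool frame: the origin (TCP) lies between the finger pads; the fingertips stand 11 mm ahead of it and the grasp point (between the pads) lies 8 mm behind it; z points along the fingers, x is the direction in which the jaws open and shut, and the axes are right-handed (so a half turn about z gives the same grasp; the last joint's range is limited). The gripper opens to 94 mm and grips with 3 to 60 N. Pads are 16 mm wide; open, the fingers measure 119 mm over their backs; the gripper's body (75 mm by 177 mm) begins 78 mm behind the grasp point.
Start: joints at [-1.339, 0.276, 1.505, -0, 1.361, -0.121], TCP at [0.199, -0.54, 0.192] pointing down, gripper open.
Joint ranges: [-2.89, 2.89], [-0.75, 2.08], [0.22, 2.7], [-1.18, 4.32], [0.11, 2.71], [-2.7, 2.7]. Speed limits (rad/s): [2.57, 2.57, 3.14, 3.14, 3.14, 3.14].

## Interface

Orientations are given as [roll, pitch, yaw] about the fixed x, y, z axes, in that order (R = Rz(yaw) Ry(pitch) Rx(roll)).
In Python, from cell import manip, grab_frame gives the robot as it stands. The module is installed in compiled form; this text tells all that it offers.
- The arm moves only by the tool step_arm, never from a script. Its argument "commands" is one flat list of numbers, 7 for each row, row after row: the shift along the tool's x, y, z in cm, then the turn, a rotation vector about the tool's x, y, z in rad, then the opening, from -1 (shut) to 1 (fully open). A call has 1 to 8 rows; each row shifts and turns the commanded pose from where the row before left it, along the tool's axes as they then stand; what a row does not reach is not made up. A row lasts 1/10 s, in which the tool goes at most 50 mm and 8.59 degrees, less where a joint would pass 70% of its speed; a pose out of reach is approached as far as the arm can. A call with a gripper value outside its range is refused whole. The fingers move at their own pace and stop on an object; "force" is the grip in N (left out, the last holds). Time passes only in rows, so rows that do not move let the fingers close. It gives the time, the measured TCP pose, the force and the opening at its end, in the units of the state.
- manip.read_state(): the state, without advancing time (a new reading comes with each control period).
- grab_frame(name): name is "scene" or "top" or "wrist"; returns a dict with "color" (384x512x3 uint8, blue, green, red), "fx", "fy", "cx", "cy" (pixels), "D" ([k1, k2, p1, p2, k3] as OpenCV has them; the pictures are not rectified), "world_to_cam" (4x4, takes a point from world to camera coordinates). Camera axes: x right, y down, z forward; pixel columns grow to the right and rows downward; lengths in m; the calibration is good to about 2 mm. A picture is of the moment at which its call begins. There is no depth.
- manip.sign_off(): hands the job in, once; it reports no verdict.
The state is a dict: "clock": time; "joint_pos": joint angles; "dq": joint speeds; "tau": joint torques, N m; "eef_pos": TCP position; "orientation": TCP orientation; "wrist_force": force on the tool from outside, world axes, zero at the start; "moment": the same for the moment, N m; "width": finger opening in m.
Only numpy, scipy, OpenCV 4.12 (cv2) and the standard library are available. Lean on these libraries where they do the work, as an engineer would, in place of code of your own. Each camera call takes 0.05 s, during which the arm holds its last target. There are 200 camera calls.

## Working session

There is one attempt and no reset: what is moved stays moved. The work goes in short steps, Python scripts to look and compute and a tool call to move; the robot and the scene stay as the last step left them, time stands still between calls to the robot, and variables do not carry over. Pictures are saved under pics/ and viewed, about 8 in all and at most 12, crops included, and the job is handed in when it is done.

Besides the shell and the picture viewer there is one more tool, called after "Call:" by a JSON object that holds its "api" and its "payload", one argument or row to a line. step_arm: Moves the arm, as the interface text tells. Its arguments: {"type":"object","properties":{"commands":{"type":"array"},"force":{"type":"number"}},"required":["commands"]}

```bash
mkdir -p pics; cat > h.py <<'E'
import numpy as np, cv2
from cell import manip, grab_frame
def ray(f,uv,z):
    K=np.array([[f["fx"],0,f["cx"]],[0,f["fy"],f["cy"]],[0,0,1]])
    p=cv2.undistortPoints(np.array(uv,float).reshape(-1,1,2),K,np.array(f["D"],float)).reshape(-1,2)
    T=np.array(f["world_to_cam"]);R=T[:3,:3];c=-R.T@T[:3,3]
    d=np.c_[p,np.ones(len(p))]@R
    return (c+d*((z-c[2])/d[:,2])[:,None])[:,:2]
def proj(f,X):
    K=np.array([[f["fx"],0,f["cx"]],[0,f["fy"],f["cy"]],[0,0,1]]);T=np.array(f["world_to_cam"])
    return cv2.projectPoints(np.array(X,float).reshape(-1,1,3),cv2.Rodrigues(T[:3,:3])[0],T[:3,3],K,np.array(f["D"],float))[0].reshape(-1,2)
E
python3 - <<'E'
from h import *
a=grab_frame("top");b=grab_frame("scene")
cv2.imwrite("pics/top0.png",a["color"]);cv2.imwrite("pics/scene0.png",b["color"])
for f in(a,b):
    T=np.array(f["world_to_cam"]);print(-T[:3,:3].T@T[:3,3],f["fx"])
print(manip.read_state())
E
```

```text
[0.1084501  0.13939903 1.64010474] 464.727327880344
[-0.30895791  0.41129145  0.78120803] 413.52045810931907
{'clock': 0.1, 'joint_pos': array([-1.33900748e+00,  2.76510761e-01,  1.50599642e+00, -3.69794888e-06,
        1.36068103e+00, -1.21011379e-01]), 'dq': array([-0.00192822, -0.00250934, -0.00306152,  0.00066629, -0.00075501,
       -0.00120243]), 'tau': array([ 1.45976956e-03, -4.05453515e+01, -2.37780046e+01,  7.03177066e-02,
        2.98957690e-02, -5.10243956e-05]), 'eef_pos': array([ 0.19854448, -0.53907744,  0.19130725]), 'orientation': array([-3.14140363e+00,  1.58432039e-03, -1.21799518e+00]), 'wrist_force': array([-0.03906173, -0.12306642,  0.32044956]), 'moment': array([ 0.01890748,  0.00429913, -0.0278055 ]), 'width': 0.09396745344251942}
```

View pics/top0.png

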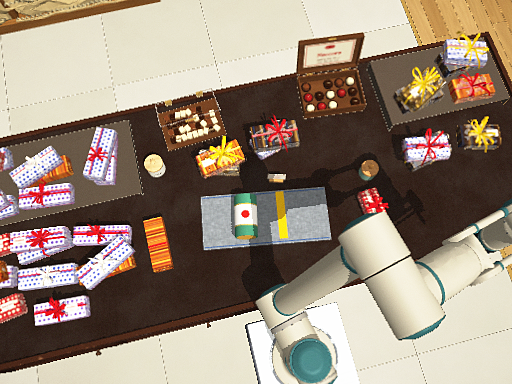

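View pics/scene0.png

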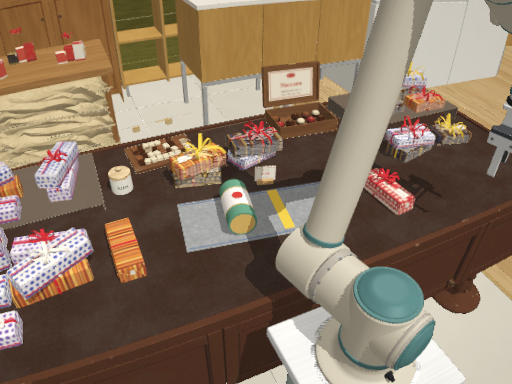

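The top view shows the tin at about (245,216), its seal at (246,214), and the band at about (282,215) to its right. The price card is at (277,178). Next I'll measure them.

```bash
cat >> h.py <<'E'
def rect(f,m,z):
    n,l,s,_=cv2.connectedComponentsWithStats(m.astype(np.uint8));i=1+s[1:,4].argmax()
    v,u=np.where(l==i);P=ray(f,np.c_[u,v],z)
    r=cv2.minAreaRect((P*1000).astype(np.float32));b=cv2.boxPoints(r)
    e=max(b[1]-b[0],b[2]-b[1],key=np.linalg.norm);return r[0],r[1],np.arctan2(e[1],e[0]),P.mean(0)*1000,s[i,4]
def masks(f,u0,u1,v0,v1):
    h=cv2.cvtColor(f["color"],cv2.COLOR_BGR2HSV).astype(int);H,S,V=h[...,0],h[...,1],h[...,2]
    w=np.zeros(H.shape,bool);w[v0:v1,u0:u1]=1
    return dict(band=w&(H>18)&(H<32)&(S>140)&(V>120),green=w&(H>40)&(H<95)&(S>80)&(V>30),
      red=w&((H<8)|(H>172))&(S>150)&(V>120),white=w&(S<60)&(V>190))
E
python3 - <<'E'
from h import *
f=grab_frame("top");m=masks(f,195,335,180,255)
print("band",rect(f,m["band"],.003));print("seal",rect(f,m["red"],.083))
t=cv2.morphologyEx((m["green"]|m["red"]|m["white"]).astype(np.uint8),cv2.MORPH_OPEN,np.ones((3,3)))
m2=t>0;m2[:,275:]=0
print("tin",rect(f,m2,.06));print("white",rect(f,m["white"]&(np.arange(512)<270),.083))
h=cv2.cvtColor(f["color"],cv2.COLOR_BGR2HSV);print("card",ray(f,[[277,180],[285,180],[269,179]],0))
print("runner corners",ray(f,[[202,196],[327,188],[330,240],[203,249]],.003))
c=cv2.resize(f["color"][165:265,190:345],None,fx=5,fy=5,interpolation=cv2.INTER_CUBIC);cv2.imwrite("pics/c1.png",c)
E
```

```text
band ((495.35699462890625, -53.592403411865234), (29.8606014251709, 175.91270446777344), np.float32(-0.15646474), array([494.40324528, -53.41454493]), np.int32(385))
seal ((509.2434387207031, 75.52047729492188), (22.4543514251709, 24.940629959106445), np.float32(-1.0103523), array([508.79101853,  76.51287778]), np.int32(46))
tin ((512.780517578125, 73.97872924804688), (74.05106353759766, 72.38656616210938), np.float32(1.3399279), array([512.69596936,  74.51272322]), np.int32(421))
white ((506.7153625488281, 75.32911682128906), (72.9783935546875, 71.42473602294922), np.float32(1.327766), array([506.53206659,  75.17570493]), np.int32(377))
card [[ 0.62648184 -0.07267162]
 [ 0.61933281 -0.10159639]
 [ 0.63743348 -0.04473213]]
runner corners [[ 0.63174836  0.2110633 ]
 [ 0.55091654 -0.24413548]
 [ 0.36044307 -0.19951054]
 [ 0.43825266  0.24896975]]
```

View pics/c1.png

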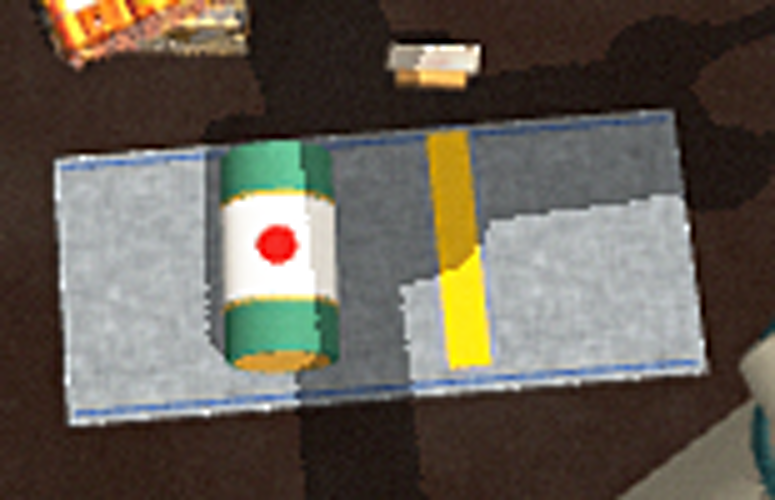

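```bash
cat >> h.py <<'E'
def tin(f,u0,u1,v0=180,v1=255):
    g=masks(f,u0,u1,v0,v1)["green"]
    g=cv2.morphologyEx(g.astype(np.uint8),cv2.MORPH_OPEN,np.ones((2,2)))
    mid=[];ext=[]
    for v in range(v0,v1):
        u=np.where(g[v])[0]
        if len(u)>3 and u.max()-u.min()>17: mid.append([(u.min()+u.max())/2,v])
    P=ray(f,mid,.043)*1000
    d=cv2.fitLine(P.astype(np.float32),cv2.DIST_HUBER,0,.01,.01).ravel();d=d[:2]*np.sign(d[0])
    ends=np.median(P,0)
    return d,np.arctan2(d[1],d[0]),P[0],P[-1],d[1]/d[0]
E
python3 - <<'E'
from h import *
f=grab_frame("top");print(tin(f,215,275))
b=rect(f,masks(f,195,335,180,255)["band"],.003)[0]
print("band",b)
E
```

```text
(array([ 0.9798744 , -0.19961515], dtype=float32), np.float32(-0.20096515), array([580.61810667,  54.43653716]), array([434.66627369,  87.99129813]), np.float32(-0.20371504))
band (495.35699462890625, -53.592403411865234)
```

Call:
{"api": "step_arm", "payload": {
  "commands": [0,0,0,0,0,-0.14,1,0,0,0,0,0,-0.14,1,0,0,0,0,0,-0.14,1,0,0,0,0,0,-0.14,1,0,0,0,0,0,-0.14,1,0,0,0,0,0,-0.14,1,0,0,0,0,0,-0.14,1,0,0,0,0,0,-0.11,1]
}}

```text
clock: 1.0
eef_pos: [0.1986, -0.5394, 0.1918]
orientation: [-3.141, 0.0, -0.123]
wrist_force: [-0.0, -0.1, -0.7]
width: 0.0943
```

Call:
{"api": "step_arm", "payload": {
  "commands": [0,0,0,0,0,0.077,1,1.3,-4.8,0,0,0,0,1,1.3,-4.8,0,0,0,0,1,1.3,-4.8,0,0,0,0,1,1.3,-4.8,0,0,0,0,1,1.3,-4.8,0,0,0,0,1,1.3,-4.8,0,0,0,0,1,1.3,-4.8,0,0,0,0,1]
}}

```text
clock: 1.8
eef_pos: [0.3566, -0.2273, 0.1921]
orientation: [3.141, -0.001, -0.206]
wrist_force: [0.6, -0.3, 0.3]
width: 0.0941
```

Call:
{"api": "step_arm", "payload": {
  "commands": [1.3,-4.8,0,0,0,0,1,1.3,-4.8,0,0,0,0,1,1.3,-4.8,0,0,0,0,1,1.3,-4.8,0,0,0,0,1,1.3,-4.8,0,0,0,0,1,1.3,-4.8,0,0,0,0,1,1.3,-4.8,0,0,0,0,1,0,0,0,0,0,0,1]
}}

```text
clock: 2.6
eef_pos: [0.5159, 0.0865, 0.1916]
orientation: [-3.139, -0.001, -0.199]
wrist_force: [-0.8, -0.3, 0.2]
width: 0.0939
```

```bash
python3 - <<'E'
from h import *
f=grab_frame("wrist");T=np.array(f["world_to_cam"]);print(-T[:3,:3].T@T[:3,3],f["fx"])
s=manip.read_state();print(s["eef_pos"],s["orientation"],s["wrist_force"])
cv2.imwrite("pics/w1.png",f["color"])
print(proj(f,[[.509,.073,.083],[.582,.058,.083],[.436,.088,.083]]))
E
```

```text
[0.52967436 0.15571486 0.38330813] 275.9331894029063
[0.51425692 0.08373568 0.1914824 ] [ 3.14158280e+00  6.27221053e-04 -2.00122330e-01] [ 0.61380219 -0.65768432  0.14411067]
[[255.76657909 200.02855184]
 [321.44927736 200.30801039]
 [190.11717981 199.67555563]]
```

View pics/w1.png

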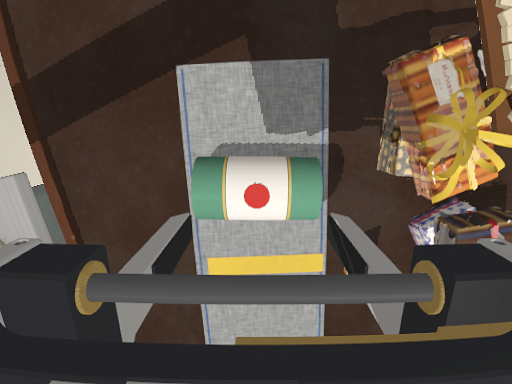

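The wrist view shows the tin level at u 192–322, v 157–220, its seal at (256,195), and the band at v≈260, tilted slightly relative to the tin. I'll get the axis from the bisector of the silhouette edges.

```bash
cat >> h.py <<'E'
def wtin(f,u0=150,u1=360,v0=60,v1=300):
    """tin axis from wrist view: per column bisector of the silhouette of the green ends, at z=.043"""
    g=masks(f,u0,u1,v0,v1)["green"].astype(np.uint8)
    K=np.array([[f["fx"],0,f["cx"]],[0,f["fy"],f["cy"]],[0,0,1]]);D=np.array(f["D"],float);T=np.array(f["world_to_cam"]);R=T[:3,:3];c=-R.T@T[:3,3]
    out=[]
    for u in range(u0,u1):
        v=np.where(g[:,u])[0]
        if len(v)>20 and v.max()-v.min()>45:
            p=cv2.undistortPoints(np.array([[[u,v.min()-.5]],[[u,v.max()+.5]]],float),K,D).reshape(-1,2)
            d=np.c_[p,[1,1]]@R;d/=np.linalg.norm(d,axis=1)[:,None];d=d.sum(0);out.append((c+d*(.043-c[2])/d[2])[:2]*1000)
    P=np.array(out);k,b=np.polyfit(P[:,0],P[:,1],1);x=(P[:,0].min()+P[:,0].max())/2
    return "tin ctr",x,k*x+b,"yaw",np.arctan(k),"len",(np.ptp(P[:,0]))*np.hypot(1,k),len(P)
E
python3 - <<'E'
from h import *
f=grab_frame("wrist");print(wtin(f));m=masks(f,190,340,240,280)
print(rect(f,m["band"],.003)); s=rect(f,masks(f,230,280,170,220)["red"],.083);print(s[0])
print(manip.read_state()["eef_pos"])
E
```

```text
('tin ctr', np.float64(510.5388867014901), np.float64(78.04250173926219), 'yaw', np.float64(-0.20300942353624582), 'len', np.float64(158.7483060096297), 58)
((497.0381774902344, -51.803993225097656), (28.9852352142334, 174.287109375), np.float32(-0.15686673), array([497.23772902, -51.7028286 ]), np.int32(1945))
(510.7893371582031, 78.0619888305664)
[0.51336988 0.08205098 0.19147469]
```

Call:
{"api": "step_arm", "payload": {
  "commands": [0,-0.8,3,0,0,0,1,0,0,3,0,0,0,1,0,0,2,0,0,0,1,0,0,1.2,0,0,0,1,0,0,0.2,0,0,0,1,0,0,0,0,0,0,1]
}}

```text
clock: 3.3
eef_pos: [0.5155, 0.0882, 0.0985]
orientation: [3.141, -0.001, -0.206]
wrist_force: [0.5, 1.0, 0.7]
width: 0.0942
```

Call:
{"api": "step_arm", "payload": {
  "commands": [0,0,0.1,0,0,0,1,0,0,0.1,0,0,0,1]
}}

```text
clock: 3.5
eef_pos: [0.5162, 0.0889, 0.0971]
orientation: [-3.141, -0.002, -0.205]
wrist_force: [-0.2, -0.4, 0.8]
width: 0.0935
```

Call:
{"api": "step_arm", "payload": {
  "commands": [0,0,0.1,0,0,0,1,0,0,0.1,0,0,0,1]
}}

```text
clock: 3.7
eef_pos: [0.5155, 0.0892, 0.0944]
orientation: [-3.141, -0.001, -0.205]
wrist_force: [-0.4, 0.4, -0.1]
width: 0.0941
```

Call:
{"api": "step_arm", "payload": {
  "commands": [0,0,0.1,0,0,0,1,0,0,0,0,0,0,1]
}}

```text
clock: 3.9
eef_pos: [0.5152, 0.0891, 0.0929]
orientation: [3.141, 0.0, -0.205]
wrist_force: [-0.3, 1.3, 2.1]
width: 0.0938
```

Call:
{"api": "step_arm", "payload": {
  "commands": [0,0,0.1,0,0,0,1,0,0,0,0,0,0,1]
}}

```text
clock: 4.1
eef_pos: [0.5152, 0.0891, 0.0919]
orientation: [3.141, 0.0, -0.205]
wrist_force: [-0.1, 0.1, -0.3]
width: 0.094
```

Call:
{"api": "step_arm", "payload": {
  "commands": [0,0.2,0,0,0,0,1,0,0.2,0,0,0,0,1]
}}

```text
clock: 4.3
eef_pos: [0.5144, 0.085, 0.092]
orientation: [3.141, -0.0, -0.205]
wrist_force: [-0.6, -0.0, 0.4]
width: 0.0941
```

Call:
{"api": "step_arm", "payload": {
  "commands": [0,0,0.1,0,0,0,1,0,0,0,0,0,0,1]
}}

```text
clock: 4.5
eef_pos: [0.5144, 0.0851, 0.0909]
orientation: [3.141, 0.0, -0.205]
wrist_force: [-0.2, -0.3, -0.6]
width: 0.0943
```

```bash
python3 - <<'E'
from h import *
f=grab_frame("wrist");cv2.imwrite("pics/w2.png",f["color"])
s=manip.read_state();print(s["eef_pos"],s["orientation"],s["wrist_force"])
t=grab_frame("top");print(tin(t,215,275))
x=np.array(s["eef_pos"]);a=np.array([np.cos(.2),-np.sin(.2),0])*.05
print(proj(f,[x+a-[0,0,.011],x-a-[0,0,.011]]))
E
```

```text
[0.51440318 0.08510765 0.09097107] [ 3.14149444e+00  1.19680820e-04 -2.05128531e-01] [ 0.55243095  0.02346647 -0.05234126]Traceback (most recent call last):
  File "<stdin>", line 4, in <module>
  File "h.py", line 29, in tin
    P=ray(f,mid,.043)*1000
      ~~~^^^^^^^^^^^^
  File "h.py", line 5, in ray
    p=cv2.undistortPoints(np.array(uv,float).reshape(-1,1,2),K,np.array(f["D"],float)).reshape(-1,2)
      ~~~~~~~~~~~~~~~~~~~^^^^^^^^^^^^^^^^^^^^^^^^^^^^^^^^^^^^^^^^^^^^^^^^^^^^^^^^^^^^^
cv2.error: OpenCV(4.12.0) /io/opencv/modules/calib3d/src/undistort.dispatch.cpp:347: error: (-215:Assertion failed) CV_IS_MAT(_src) && CV_IS_MAT(_dst) && (_src->rows == 1 || _src->cols == 1) && (_dst->rows == 1 || _dst->cols == 1) && _src->cols + _src->rows - 1 == _dst->rows + _dst->cols - 1 && (CV_MAT_TYPE(_src->type) == CV_32FC2 || CV_MAT_TYPE(_src->type) == CV_64FC2) && (CV_MAT_TYPE(_dst->type) == CV_32FC2 || CV_MAT_TYPE(_dst->type) == CV_64FC2) in function 'cvUndistortPointsInternal'
```

View pics/w2.png

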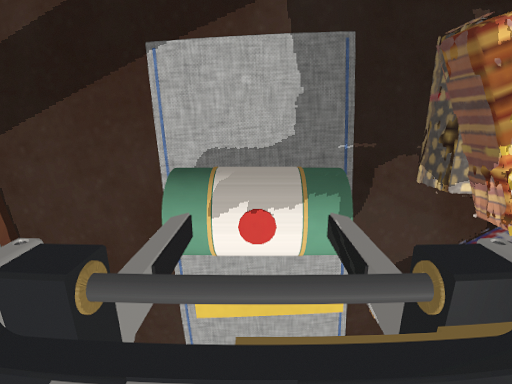

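The fingertips end at about (190,215) and (330,215), over the tin's green ends. The tin spans u 163–352, v 167–254, and the seal is at (257,227).

```bash
python3 - <<'E'
from h import *
f=grab_frame("wrist")
s=manip.read_state()
x=np.array(s["eef_pos"]);a=np.array([np.cos(.2),-np.sin(.2),0])*.047
print("tips",proj(f,[x+a-[0,0,.011],x-a-[0,0,.011]]))
print("top line",proj(f,[[.5105,.0775,.083],[.584,.0625,.083],[.437,.0925,.083]]))
print(wtin(f,155,360,150,262)); print(rect(f,masks(f,230,280,190,250)["red"],.083)[0])
E
```

```text
tips [[319.9162991  215.90525143]
 [198.96013188 216.32892585]]
top line [[256.38940562 227.66217046]
 [352.87175338 227.16236652]
 [160.13523516 227.54959688]]
('tin ctr', np.float64(511.35025743357846), np.float64(79.31852646759502), 'yaw', np.float64(-0.22885148481243797), 'len', np.float64(146.3454362980715), 64)
(511.2010498046875, 78.44293212890625)
```

Call:
{"api": "step_arm", "payload": {
  "commands": [0,0,0.1,0,0,0,1,0,0,0,0,0,0,1]
}}

```text
clock: 4.85
eef_pos: [0.5144, 0.0852, 0.0899]
orientation: [3.141, 0.0, -0.205]
wrist_force: [-0.1, 0.4, 0.2]
width: 0.0935
```

Call:
{"api": "step_arm", "payload": {
  "commands": [0,0,0.1,0,0,0,1,0,0,0,0,0,0,1]
}}

```text
clock: 5.05
eef_pos: [0.5144, 0.0852, 0.0889]
orientation: [3.141, 0.0, -0.205]
wrist_force: [0.3, 0.3, 0.4]
width: 0.0943
```

Call:
{"api": "step_arm", "payload": {
  "commands": [0,0,-1.0,0,0,0,0,0,0,-0.1,0,0,0,0,0,0,0,0,0,0,0,0,0,0,0,0,0,0,0,0,0,0,0,0,0,0,0,0,0,0,0,0]
}}

```text
clock: 5.65
eef_pos: [0.5143, 0.0852, 0.0999]
orientation: [3.141, 0.0, -0.205]
wrist_force: [0.7, -0.8, 0.3]
width: 0.0494
```

Call:
{"api": "step_arm", "payload": {
  "commands": [0,0,0.3,0,0,0,0,0,0,0.1,0,0,0,0,0,0,0,0,0,0,0]
}}

```text
clock: 5.95
eef_pos: [0.5142, 0.0852, 0.0957]
orientation: [3.141, 0.001, -0.205]
wrist_force: [-0.3, -0.5, -0.5]
width: 0.0473
```

Call:
{"api": "step_arm", "payload": {
  "commands": [0,0,0.1,0,0,0,0,0,0,0.1,0,0,0,0,0,0,0,0,0,0,0]
}}

```text
clock: 6.25
eef_pos: [0.5144, 0.0852, 0.0939]
orientation: [3.141, 0.0, -0.205]
wrist_force: [0.2, 0.6, 0.1]
width: 0.047
```

Call:
{"api": "step_arm", "payload": {
  "commands": [0,0,0.1,0,0,0,0,0,0,0.05,0,0,0,0,0,0,0,0,0,0,0]
}}

```text
clock: 6.55
eef_pos: [0.5145, 0.0852, 0.0925]
orientation: [3.142, 0.0, -0.205]
wrist_force: [0.8, -0.1, 0.0]
width: 0.0466
```

```bash
python3 - <<'E'
from h import *
f=grab_frame("wrist");s=manip.read_state();print(s["eef_pos"],s["wrist_force"])
x=np.array(s["eef_pos"]);a=np.array([np.cos(.2),-np.sin(.2),0])*.0235
print("tips",proj(f,[x+a-[0,0,.011],x-a-[0,0,.011]]))
cv2.imwrite("pics/w3.png",cv2.resize(f["color"][140:300,140:370],None,fx=3,fy=3))
E
```

```text
[0.51445487 0.08516262 0.09251091] [-0.463604    0.36597165 -0.4371736 ]
tips [[289.78024223 216.10898626]
 [229.15500359 216.31382535]]
```

View pics/w3.png

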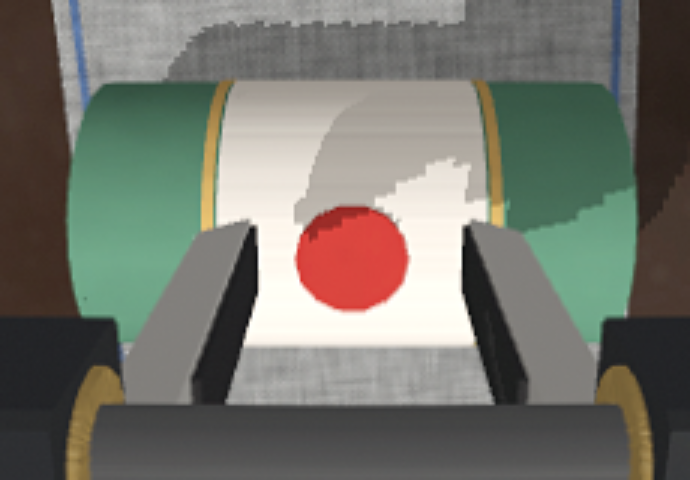

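The tips show at crop (250,222) and (465,222), straddling the seal, with the tin undisturbed. There's no contact yet, so I'll keep descending.

Call:
{"api": "step_arm", "payload": {
  "commands": [0,0,0.1,0,0,0,0,0,0,0.05,0,0,0,0,0,0,0,0,0,0,0]
}}

```text
clock: 6.9
eef_pos: [0.5144, 0.0852, 0.0909]
orientation: [3.141, 0.0, -0.205]
wrist_force: [0.1, 0.5, -0.3]
width: 0.0472
```

Call:
{"api": "step_arm", "payload": {
  "commands": [0,0,0.1,0,0,0,0,0,0,0.05,0,0,0,0,0,0,0,0,0,0,0]
}}

```text
clock: 7.2
eef_pos: [0.5144, 0.0852, 0.0894]
orientation: [3.141, 0.0, -0.205]
wrist_force: [-0.3, 0.3, 0.4]
width: 0.0467
```

Call:
{"api": "step_arm", "payload": {
  "commands": [0,0,0.1,0,0,0,0,0,0,0.05,0,0,0,0,0,0,0,0,0,0,0]
}}

```text
clock: 7.5
eef_pos: [0.5144, 0.0852, 0.0879]
orientation: [3.141, 0.0, -0.205]
wrist_force: [0.8, -0.6, -0.2]
width: 0.047
```

```bash
python3 - <<'E'
from h import *
f=grab_frame("wrist")
print(wtin(f,155,360,150,262)); print(rect(f,masks(f,230,290,170,262)["red"],.083)[0],rect(f,masks(f,160,350,275,330)["band"],.003)[:3])
t=grab_frame("top");print(rect(t,masks(t,215,275,190,245)["red"],.083)[0])
x=np.array(manip.read_state()["eef_pos"]);a=np.array([np.cos(.2),-np.sin(.2),0])*.0235
print("tips",proj(f,[x+a-[0,0,.011],x-a-[0,0,.011]]))
cv2.imwrite("pics/w4.png",cv2.resize(np.hstack([f["color"][140:300,140:370]]),None,fx=3,fy=3))
E
```

```text
('tin ctr', np.float64(510.0178765109085), np.float64(84.84151490670983), 'yaw', np.float64(-0.19254095710883862), 'len', np.float64(170.7411632160466), 85)
(510.6994934082031, 78.18608093261719) ((483.90020751953125, -55.25017547607422), (19.654605865478516, 139.00181579589844), np.float32(-0.19001569))Traceback (most recent call last):
  File "<stdin>", line 4, in <module>
  File "h.py", line 13, in rect
    n,l,s,_=cv2.connectedComponentsWithStats(m.astype(np.uint8));i=1+s[1:,4].argmax()
                                                                     ~~~~~~~~~~~~~~^^
ValueError: attempt to get argmax of an empty sequence
```

The seal hasn't moved (510.7, 78.2), so there's no contact yet. Descending further in small steps.

Call:
{"api": "step_arm", "payload": {
  "commands": [0,0,0.1,0,0,0,0,0,0,0.05,0,0,0,0,0,0,0,0,0,0,0]
}}

```text
clock: 7.9
eef_pos: [0.5144, 0.0852, 0.0865]
orientation: [3.141, 0.0, -0.205]
wrist_force: [-0.3, -0.4, 1.0]
width: 0.047
```

Call:
{"api": "step_arm", "payload": {
  "commands": [0,0,0.1,0,0,0,0,0,0,0.05,0,0,0,0,0,0,0,0,0,0,0]
}}

```text
clock: 8.2
eef_pos: [0.5144, 0.0852, 0.0849]
orientation: [3.141, 0.0, -0.205]
wrist_force: [-0.7, 0.4, 0.2]
width: 0.0472
```

```bash
python3 - <<'E'
from h import *
f=grab_frame("wrist")
print(rect(f,masks(f,230,290,170,262)["red"],.083)[0])
s=manip.read_state();x=np.array(s["eef_pos"]);a=np.array([np.cos(.2),-np.sin(.2),0])*.0235;print(x,s["wrist_force"],s["tau"])
print("tips",proj(f,[x+a-[0,0,.011],x-a-[0,0,.011]]))
cv2.imwrite("pics/w4.png",cv2.resize(np.hstack([f["color"][140:300,140:370]]),None,fx=3,fy=3))
E
```

```text
(510.8052673339844, 78.57237243652344)
[0.51445061 0.08516388 0.08496478] [-0.3701447   0.11718008 -0.362375  ] [-5.69662952e-04 -3.73542345e+01 -2.03415674e+01  6.62266463e-02
 -1.13831200e-03 -8.00934504e-05]
tips [[289.79870908 216.09449479]
 [229.17745494 216.29815278]]
```

View pics/w4.png

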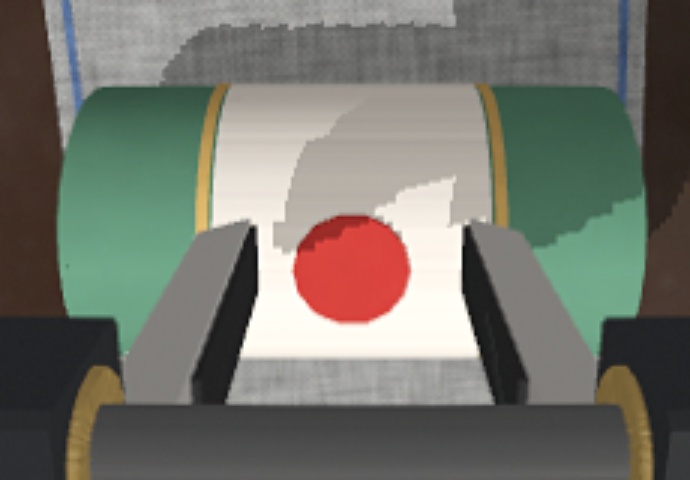

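```bash
python3 - <<'E'
from h import *
f=grab_frame("wrist");s=manip.read_state();x=np.array(s["eef_pos"]);a=np.array([np.cos(.2),-np.sin(.2),0])*.0235
for h in(-.011,0,.01,.02):print(h,proj(f,[x+a+[0,0,h],x-a+[0,0,h]]).round(1).tolist())
T=np.array(f["world_to_cam"]);print(T[:3,:3].round(2), -T[:3,:3].T@T[:3,3]-x)
E
```

```text
-0.011 [[289.8, 216.1], [229.1, 216.3]]
0 [[291.3, 221.1], [227.5, 221.3]]
0.01 [[292.9, 226.0], [225.9, 226.3]]
0.02 [[294.7, 231.5], [224.2, 231.8]]
[[ 0.98 -0.2  -0.  ]
 [-0.2  -0.95  0.24]
 [-0.05 -0.24 -0.97]] [0.01450466 0.06963258 0.19143663]
```

In the image the tips are about 10 mm behind the reported TCP, not 11 mm ahead of it. I therefore expect contact at a reported z of about 0.073. I'll keep contact on the flat top only, so the grasp point stays above 80 mm whichever figure is right.

Call:
{"api": "step_arm", "payload": {
  "commands": [0,0,0.5,0,0,0,0,0,0,0.4,0,0,0,0,0,0,0,0,0,0,0]
}}

```text
clock: 8.6
eef_pos: [0.5138, 0.0851, 0.0752]
orientation: [3.141, 0.002, -0.205]
wrist_force: [0.6, 0.2, 0.1]
width: 0.047
```

Call:
{"api": "step_arm", "payload": {
  "commands": [0,0,0.1,0,0,0,0,0,0,0.05,0,0,0,0,0,0,0,0,0,0,0]
}}

```text
clock: 8.9
eef_pos: [0.5145, 0.0852, 0.0745]
orientation: [3.142, -0.0, -0.205]
wrist_force: [0.1, 0.2, -0.3]
width: 0.0469
```

Call:
{"api": "step_arm", "payload": {
  "commands": [0,0,0.1,0,0,0,0,0,0,0,0,0,0,0]
}}

```text
clock: 9.1
eef_pos: [0.5145, 0.0852, 0.0735]
orientation: [3.142, 0.0, -0.205]
wrist_force: [0.2, 0.5, 0.1]
width: 0.0471
```

Call:
{"api": "step_arm", "payload": {
  "commands": [0,0,0.05,0,0,0,0,0,0,0,0,0,0,0]
}}

```text
clock: 9.3
eef_pos: [0.5144, 0.0852, 0.073]
orientation: [3.142, 0.0, -0.205]
wrist_force: [0.1, -0.4, -0.6]
width: 0.0468
```

```bash
python3 - <<'E'
from h import *
f=grab_frame("scene");s=manip.read_state();x=np.array(s["eef_pos"]);a=np.array([np.cos(.205),-np.sin(.205),0]);b=np.array([a[1],-a[0],0])
u0,v0=185,90
for nm,P in dict(tipL=x-a*.036,tipR=x+a*.036).items():
    for h in(-.011,.01,.086,.106):print(nm,h,((proj(f,[P+[0,0,h]])-[u0,v0])*5).round().tolist())
cv2.imwrite("pics/s2.png",cv2.resize(f["color"][v0:v0+120,u0:u0+150],None,fx=5,fy=5,interpolation=cv2.INTER_CUBIC))
E
```

```text
tipL -0.011 [[251.0, 594.0]]
tipL 0.01 [[251.0, 564.0]]
tipL 0.086 [[249.0, 448.0]]
tipL 0.106 [[248.0, 416.0]]
tipR -0.011 [[227.0, 513.0]]
tipR 0.01 [[226.0, 484.0]]
tipR 0.086 [[224.0, 371.0]]
tipR 0.106 [[223.0, 339.0]]
```

View pics/s2.png

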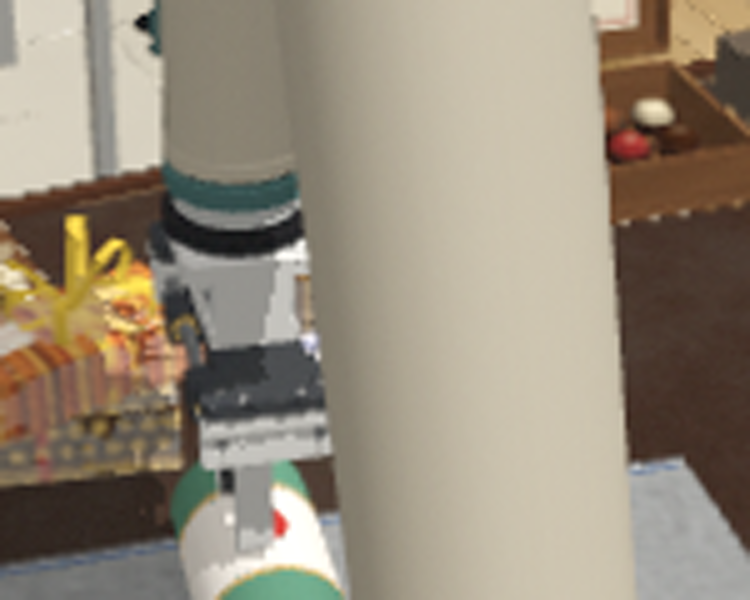

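```bash
python3 - <<'E'
from h import *
f=grab_frame("scene");s=manip.read_state();x=np.array(s["eef_pos"]);a=np.array([np.cos(.205),-np.sin(.205),0]);b=np.array([a[1],-a[0],0])
u0,v0=185,90
def c(P):return ((proj(f,[P])-[u0,v0])*5).round().tolist()[0]
for h in(-.011,.0,.01,.02):print("tip",h,c(x-a*.036+b*.008+[0,0,h]),c(x-a*.036-b*.008+[0,0,h]))
for e in(.06,.0885):
  for h in(.086,.096,.106,.116):print("body",e,h,c(x-a*e+b*.0375+[0,0,h]),c(x-a*e-b*.0375+[0,0,h]))
print("tin top",c(np.array([.5105,.078,.083])-a*.075),c(np.array([.5105,.078,.083])),c(np.array([.5105,.078,.083])-a*.036))
E
```

```text
tip -0.011 [266.0, 592.0] [237.0, 596.0]
tip 0.0 [266.0, 576.0] [236.0, 580.0]
tip 0.01 [266.0, 562.0] [236.0, 566.0]
tip 0.02 [265.0, 547.0] [236.0, 551.0]
body 0.06 0.086 [331.0, 467.0] [184.0, 485.0]
body 0.06 0.096 [331.0, 451.0] [183.0, 469.0]
body 0.06 0.106 [332.0, 435.0] [183.0, 453.0]
body 0.06 0.116 [332.0, 418.0] [182.0, 436.0]
body 0.0885 0.086 [344.0, 501.0] [193.0, 520.0]
body 0.0885 0.096 [344.0, 485.0] [193.0, 504.0]
body 0.0885 0.106 [344.0, 468.0] [192.0, 487.0]
body 0.0885 0.116 [345.0, 452.0] [192.0, 471.0]
tin top [281.0, 612.0] [253.0, 524.0] [266.0, 565.0]
```

In the scene view both the fingertip and the gripper's body sit about 25 mm above where the reported TCP puts them, but the spacing between them (97 mm) is as stated. So the reported z reads low, and the true grasp point stays about 19 mm above the tips. It's safe to go on down to contact.

Call:
{"api": "step_arm", "payload": {
  "commands": [0,0,0.1,0,0,0,0,0,0,0.05,0,0,0,0,0,0,0,0,0,0,0]
}}

```text
clock: 9.7
eef_pos: [0.5144, 0.0852, 0.0714]
orientation: [3.141, 0.0, -0.205]
wrist_force: [-1.3, 0.4, 0.4]
width: 0.0468
```

Call:
{"api": "step_arm", "payload": {
  "commands": [0,0,0.1,0,0,0,0,0,0,0.05,0,0,0,0,0,0,0,0,0,0,0]
}}

```text
clock: 10.0
eef_pos: [0.5144, 0.0852, 0.07]
orientation: [3.141, 0.0, -0.205]
wrist_force: [0.3, -0.9, -0.7]
width: 0.047
```

Call:
{"api": "step_arm", "payload": {
  "commands": [0,0,0.1,0,0,0,0,0,0,0.05,0,0,0,0,0,0,0,0,0,0,0]
}}

```text
clock: 10.3
eef_pos: [0.5146, 0.0854, 0.0696]
orientation: [-3.141, -0.001, -0.205]
wrist_force: [-1.6, 0.3, 7.2]
width: 0.0471
```

Contact at reported z ≈ 0.0696 with 7 N. First stroke.

Call:
{"api": "step_arm", "payload": {
  "commands": [0,0.3,0,0,0,0,0,0,0.6,0,0,0,0,0,0,0.8,0,0,0,0,0,0,0.8,0,0,0,0,0,0,0.6,0,0,0,0,0,0,0.3,0,0,0,0,0,0,0.2,0,0,0,0,0,0,0,0,0,0,0,0]
}}

```text
clock: 11.1
eef_pos: [0.5072, 0.0497, 0.0696]
orientation: [-3.142, -0.001, -0.205]
wrist_force: [-2.0, 0.0, 6.8]
width: 0.0468
```

Call:
{"api": "step_arm", "payload": {
  "commands": [0,0,-0.5,0,0,0,0,0,0,-0.5,0,0,0,0,0,0,0,0,0,0,0]
}}

```text
clock: 11.4
eef_pos: [0.5078, 0.0499, 0.0793]
orientation: [-3.141, -0.002, -0.205]
wrist_force: [0.3, 0.7, 0.6]
width: 0.0468
```

```bash
python3 - <<'E'
from h import *
f=grab_frame("wrist");cv2.imwrite("pics/w5.png",f["color"])
s=manip.read_state();print(s["eef_pos"],s["orientation"])
try: print(wtin(f,140,375,60,270));print(rect(f,masks(f,225,290,150,270)["red"],.083)[0])
except Exception as e:print(e)
E
```

```text
[0.5075461  0.04993246 0.07887941] [-3.14154107e+00 -9.56534370e-04 -2.04904222e-01]
('tin ctr', np.float64(506.8575203610761), np.float64(62.48195084316161), 'yaw', np.float64(-0.1950933955484192), 'len', np.float64(172.2639442708227), 93)
(504.01336669921875, 45.45047378540039)
```

View pics/w5.png

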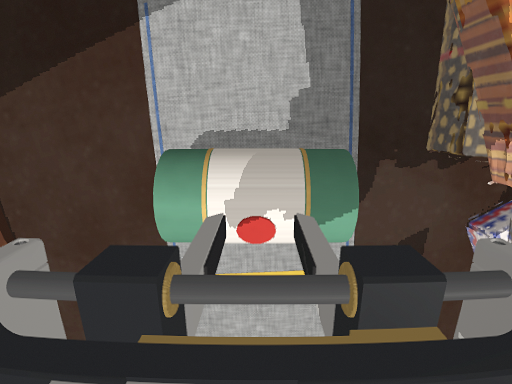

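The seal rolled forward with the tin and is now at (257,230); the tin spans u 155–357, v 150–242 and is straight. It rolled about 18 mm with no slip. On to the second stroke.

Call:
{"api": "step_arm", "payload": {
  "commands": [0,-2.4,0,0,0,0,0,0,0,0.5,0,0,0,0,0,0,0.5,0,0,0,0,0,0,0,0,0,0,0]
}}

```text
clock: 11.85
eef_pos: [0.512, 0.0733, 0.0687]
orientation: [-3.142, -0.0, -0.205]
wrist_force: [-0.6, 0.2, 5.6]
width: 0.0467
```

Call:
{"api": "step_arm", "payload": {
  "commands": [0,0.3,0,0,0,0,0,0,0.7,0,0,0,0,0,0,0.9,0,0,0,0,0,0,1.0,0,0,0,0,0,0,1.0,0,0,0,0,0,0,0.9,0,0,0,0,0,0,0.5,0,0,0,0,0,0,0.3,0,0,0,0,0]
}}

```text
clock: 12.65
eef_pos: [0.5004, 0.0173, 0.0691]
orientation: [3.141, -0.0, -0.206]
wrist_force: [-1.5, 0.4, 6.6]
width: 0.0467
```

Call:
{"api": "step_arm", "payload": {
  "commands": [0,0,0,0,0,0,0,0,0,0,0,0,0,0,0,0,-0.5,0,0,0,0,0,0,-0.5,0,0,0,0]
}}

```text
clock: 13.05
eef_pos: [0.5, 0.0181, 0.0783]
orientation: [3.141, 0.001, -0.205]
wrist_force: [0.4, 0.5, -0.0]
width: 0.0473
```

```bash
python3 - <<'E'
from h import *
f=grab_frame("wrist")
s=manip.read_state();print(s["eef_pos"],s["orientation"],s["wrist_force"])
print(wtin(f,140,375,60,270))
h=masks(f,140,215,60,270)["green"];v=np.where(h[:,185])[0];print(v.min(),v.max())
t=grab_frame("top")
try: print(tin(t,225,285))
except Exception as e:print("occluded")
E
```

```text
[0.50082204 0.01819293 0.07918725] [ 3.14139681e+00 -6.48484231e-04 -2.05299310e-01] [ 0.24226448 -0.21335734  0.49251969]
('tin ctr', np.float64(501.1073567468135), np.float64(33.60638145877688), 'yaw', np.float64(-0.20023016600345078), 'len', np.float64(173.56191617480312), 97)
145 237
(array([ 0.8849754 , -0.46563777], dtype=float32), np.float32(-0.48435515), array([620.94291747, -18.66571156]), array([613.9867497 , -15.04077354]), np.float32(-0.526159))
```

Call:
{"api": "step_arm", "payload": {
  "commands": [0,-2.9,0,0,0,0,0,0,0,0.5,0,0,0,0,0,0,0.5,0,0,0,0,0,0,0,0,0,0,0]
}}

```text
clock: 13.55
eef_pos: [0.5064, 0.0467, 0.0684]
orientation: [3.141, 0.0, -0.205]
wrist_force: [-0.3, 0.2, 5.1]
width: 0.0469
```

Call:
{"api": "step_arm", "payload": {
  "commands": [0,0.3,0,0,0,0,0,0,0.7,0,0,0,0,0,0,0.9,0,0,0,0,0,0,1.0,0,0,0,0,0,0,1.0,0,0,0,0,0,0,0.9,0,0,0,0,0,0,0.5,0,0,0,0,0,0,0.3,0,0,0,0,0]
}}

```text
clock: 14.35
eef_pos: [0.4948, -0.0092, 0.0693]
orientation: [3.141, -0.0, -0.206]
wrist_force: [-0.8, -0.3, 7.9]
width: 0.0469
```

Call:
{"api": "step_arm", "payload": {
  "commands": [0,0,0,0,0,0,0,0,0,0,0,0,0,0,0,0,-0.5,0,0,0,0,0,0,-0.5,0,0,0,0]
}}

```text
clock: 14.75
eef_pos: [0.4945, -0.0084, 0.0783]
orientation: [3.141, 0.001, -0.205]
wrist_force: [0.2, -0.0, 0.3]
width: 0.047
```

```bash
python3 - <<'E'
from h import *
f=grab_frame("wrist")
s=manip.read_state();print(s["eef_pos"],s["orientation"],s["wrist_force"])
print(wtin(f,140,375,60,270))
E
```

```text
[ 0.4952944  -0.00833533  0.07920413] [ 3.14128778e+00 -7.00665756e-04 -2.05296472e-01] [0.28389134 0.33298745 0.37153288]
('tin ctr', np.float64(494.81727704282815), np.float64(5.48366860316402), 'yaw', np.float64(-0.19806517043653568), 'len', np.float64(172.94435056022922), 94)
```

Call:
{"api": "step_arm", "payload": {
  "commands": [0,-2.8,0,0,0,0,0,0,0,0.5,0,0,0,0,0,0,0.5,0,0,0,0,0,0,0,0,0,0,0]
}}

```text
clock: 15.2
eef_pos: [0.5007, 0.0193, 0.0683]
orientation: [3.141, 0.0, -0.205]
wrist_force: [0.4, 0.2, 4.5]
width: 0.0468
```

Call:
{"api": "step_arm", "payload": {
  "commands": [0,0.3,0,0,0,0,0,0,0.7,0,0,0,0,0,0,0.9,0,0,0,0,0,0,1.0,0,0,0,0,0,0,1.0,0,0,0,0,0,0,0.9,0,0,0,0,0,0,0.5,0,0,0,0,0,0,0.3,0,0,0,0,0]
}}

```text
clock: 16.0
eef_pos: [0.4891, -0.0367, 0.0694]
orientation: [3.141, -0.0, -0.206]
wrist_force: [-1.5, -0.3, 7.5]
width: 0.0472
```

Call:
{"api": "step_arm", "payload": {
  "commands": [0,0,0,0,0,0,0,0,0,0,0,0,0,0,0,0,-0.5,0,0,0,0,0,0,-0.5,0,0,0,0]
}}

```text
clock: 16.4
eef_pos: [0.4889, -0.0358, 0.0784]
orientation: [3.141, 0.001, -0.205]
wrist_force: [0.5, -0.9, -0.3]
width: 0.0469
```

```bash
python3 - <<'E'
from h import *
f=grab_frame("wrist")
s=manip.read_state();print(s["eef_pos"],s["orientation"],s["wrist_force"])
print(wtin(f,140,375,60,270))
E
```

```text
[ 0.48961932 -0.03580735  0.07922319] [ 3.14123324e+00 -7.78971086e-04 -2.05365684e-01] [-0.87889259 -0.27781866 -0.40646451]
('tin ctr', np.float64(488.93816164889887), np.float64(-22.59961099978227), 'yaw', np.float64(-0.19674785546777612), 'len', np.float64(173.2653611674362), 94)
```

Call:
{"api": "step_arm", "payload": {
  "commands": [0,-2.8,0,0,0,0,0,0,0,0.5,0,0,0,0,0,0,0.5,0,0,0,0,0,0,0,0,0,0,0]
}}

```text
clock: 16.85
eef_pos: [0.495, -0.0082, 0.0682]
orientation: [3.141, 0.0, -0.205]
wrist_force: [-0.0, -0.1, 2.5]
width: 0.047
```

Call:
{"api": "step_arm", "payload": {
  "commands": [0,0.3,0,0,0,0,0,0,0.7,0,0,0,0,0,0,0.9,0,0,0,0,0,0,1.0,0,0,0,0,0,0,1.0,0,0,0,0,0,0,0.9,0,0,0,0,0,0,0.5,0,0,0,0,0,0,0.3,0,0,0,0,0]
}}

```text
clock: 17.65
eef_pos: [0.4834, -0.0642, 0.0695]
orientation: [3.141, -0.0, -0.206]
wrist_force: [-1.4, 0.1, 9.1]
width: 0.0469
```

Call:
{"api": "step_arm", "payload": {
  "commands": [0,0,0,0,0,0,0,0,0,0,0,0,0,0,0,0,-0.5,0,0,0,0,0,0,-1,0,0,0,0,0,0,-2.5,0,0,0,0,0,0,-4,0,0,0,0,0,0,-4,0,0,0,0,0,0,0,0,0,0,0]
}}

```text
clock: 18.45
eef_pos: [0.4875, -0.0639, 0.1942]
orientation: [3.141, -0.012, -0.205]
wrist_force: [1.0, 0.4, 0.7]
width: 0.0468
```

Call:
{"api": "step_arm", "payload": {
  "commands": [0,-3,0,0,0,0,0,0,-3,0,0,0,0,0,0,-2,0,0,0,0,0,0,0,0,0,0,0,0]
}}

```text
clock: 18.85
eef_pos: [0.4996, 0.0174, 0.1878]
orientation: [-3.141, 0.001, -0.202]
wrist_force: [0.5, -0.2, 0.2]
width: 0.0469
```

```bash
python3 - <<'E'
from h import *
f=grab_frame("wrist")
s=manip.read_state();print(s["clock"],s["eef_pos"],s["orientation"],s["wrist_force"])
print(wtin(f,120,390,60,300))
cv2.imwrite("pics/w6.png",f["color"])
E
```

```text
18.9 [0.49947996 0.01615834 0.18781129] [ 3.14083362e+00  1.44242800e-03 -2.02804333e-01] [-0.15081984  0.35634172  0.81871088]
('tin ctr', np.float64(485.1816073859628), np.float64(-52.8098901199762), 'yaw', np.float64(-0.2001779885772096), 'len', np.float64(98.43699741821149), 9)
```

View pics/w6.png

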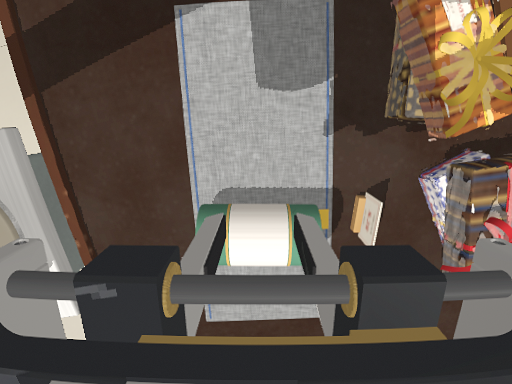

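Only the band's end shows past the tin, at (324,220). The card at (365,215) is undisturbed. I'll back the arm off for a clear check.

Call:
{"api": "step_arm", "payload": {
  "commands": [0,-4,0,0,0,0,0,0,-4,0,0,0,0,0,0,-4,0,0,0,0,0,0,0,0,0,0,0,0,0,0,0,0,0,0,0]
}}

```text
clock: 19.4
eef_pos: [0.5241, 0.1324, 0.1879]
orientation: [3.14, 0.001, -0.204]
wrist_force: [0.2, -0.2, -0.6]
width: 0.0471
```

```bash
python3 - <<'E'
from h import *
f=grab_frame("wrist");t=grab_frame("top")
s=manip.read_state();print(s["clock"],s["eef_pos"])
print(wtin(f,120,390,60,285))
e=rect(f,masks(f,120,390,150,300)["band"],.003);print("band vis",e)
try: print(tin(t,250,310),rect(t,masks(t,255,330,180,250)["band"],.003))
except Exception as x: print(x)
o=np.vstack([cv2.resize(t["color"][160:265,190:390],(640,336)),f["color"][180:300,:][:, :512] if 0 else cv2.resize(f["color"][150:310,120:390],(432,256)).repeat(1,1) if 0 else cv2.copyMakeBorder(cv2.resize(f["color"][150:310,120:390],(432,256)),0,0,0,208,0)])
cv2.imwrite("pics/end.png",o)
E
```

```text
19.5 [0.5240506  0.13152991 0.18817281]Traceback (most recent call last):
  File "<stdin>", line 4, in <module>
  File "h.py", line 43, in wtin
    P=np.array(out);k,b=np.polyfit(P[:,0],P[:,1],1);x=(P[:,0].min()+P[:,0].max())/2
                                   ~^^^^^
IndexError: too many indices for array: array is 1-dimensional, but 2 were indexed
```

Call:
{"api": "step_arm", "payload": {
  "commands": [0,4.5,0,0,0,0,0,0,4.5,0,0,0,0,0,0,4.5,0,0,0,0,0,0,4.5,0,0,0,0,0,0,2,0,0,0,0,0,0,0,0,0,0,0,0.8,0,0,0,0,0,0,0.8]
}}

```text
clock: 20.2
eef_pos: [0.4832, -0.0636, 0.1886]
orientation: [-3.141, -0.0, -0.208]
wrist_force: [-1.2, 0.4, 0.6]
width: 0.06
```

```bash
python3 - <<'E'
from h import *
f=grab_frame("wrist")
s=manip.read_state();print(s["clock"],s["eef_pos"])
cv2.imwrite("pics/end.png",f["color"])
print(wtin(f,150,370,60,250))
P=masks(f,120,390,60,250)["band"];v,u=np.where(P);R=ray(f,np.c_[u,v],.003)*1000
d=np.array([.156,.988]);q=(R-[496,-52.7])@d;print("band visible y-range in band frame",q.min(),q.max(),len(q))
E
```

```text
20.25 [ 0.48340765 -0.06282847  0.18860763]
('tin ctr', np.float64(483.973495626415), np.float64(-51.80767074072683), 'yaw', np.float64(-0.2058265867438259), 'len', np.float64(159.13061820637208), 59)
band visible y-range in band frame -12.770042466225696 36.77489417320033 151
```

View pics/end.png

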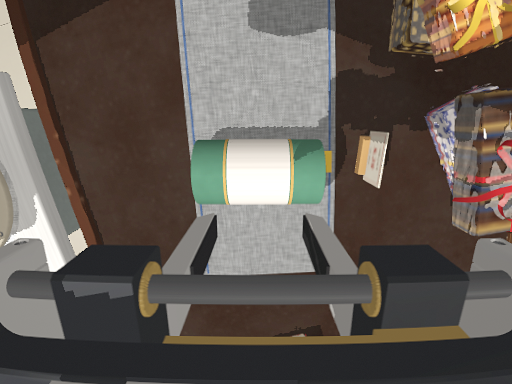

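```bash
python3 -c "
from cell import manip;print(manip.sign_off())"
```

```text
the job is handed in; nothing more can be done
None
```

The tin now lies centred on the yellow band, and I have handed the job in. I rolled it there in five strokes of about 18–29 mm each, with roughly 5–9 N on its top. I then lifted off and moved clear, about 20 s into the 58 s allowed.

**Last checks, from the wrist camera:**

| Check | Measured | Allowed |
|---|---|---|
| Offset from the band's middle line | about 1 mm | 15 mm |
| Offset lengthwise | about 12 mm | 40 mm |
| Angle to the band | about 0.05 rad | 0.2 rad |

- **Roll:** the tin turned about 3.25 rad by distance travelled. The seal rolled forward in the first stroke and is now out of sight underneath.
- **Bystanders:** the price card looked undisturbed. I didn't re-measure the jar, bar or dotted pack, but the arm passed well above them.

**Disagreements:**
- **Fingertip height:** contact came with the reported TCP at about 0.070 m, not the expected 0.094 m. Two camera views showed the whole gripper about 20–30 mm higher than its reported pose. I took the true grasp point to be above 80 mm (about 102 mm). Going by the reported pose it would have been about 78 mm, just under the limit.
- **Failed check:** one look found no tin because I had backed the arm the wrong way and the gripper hid it. I repeated it from the right place.
- **Top camera:** the arm blocked its view of the tin, so it did not give an independent final check.

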